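# Build up the packer pile on the lift pad

## Robot

A 6-joint arm with a two-finger parallel gripper is mounted at the origin on the work surface. World frame = base frame: x ahead of the robot, y to its left, z up, the work surface at z = 0. Lengths are in m, angles in rad, forces in N, time in s.
With the tool pointing down it reaches from about 0.25 to 0.85 m from the base axis. Payload 12.5 kg.
Tool frame: the origin (TCP) lies on the centre line of the jaws, within the pads' length; the fingertips stand 25 mm ahead of it and the grasp point (between the pads) lies 6 mm ahead of it (manip.tip_reach is the distance from the TCP to the fingertips, in m); z points along the fingers, y is the direction in which the jaws open and shut (so a half turn about z gives the same grasp; the last joint's range is limited). The gripper opens to 93 mm and grips with 3 to 60 N. Pads are 15 mm wide; open, the fingers measure 128 mm over their backs; the gripper's body (75 mm by 188 mm) begins 65 mm behind the grasp point.
Start: joints at [-1.204, 0.351, 1.652, -0, 1.139, -0.085], TCP at [0.24, -0.495, 0.204] pointing down, gripper open.
Joint ranges: [-2.75, 2.75], [-0.79, 2.1], [0.01, 2.65], [-1.57, 4.71], [0.07, 3.14], [-2.87, 2.87]. Speed limits (rad/s): [2.22, 2.22, 2.79, 3.14, 3.14, 3.14].

## Interface

Orientations are given as a unit quaternion [w, x, y, z].
In Python, from cell import manip gives the robot as it stands. The module is installed in compiled form; this text tells all that it offers.
- The arm moves only by the tool carry_out, never from a script. Its argument "moves" is a list of rows, each a list of 2 entries, a list of its own where there are three numbers: the shift along the tool's x, y, z in cm, then the turn about the tool's z in rad. In form: [[[dx, dy, dz], roll], ...]. A call has 1 to 12 rows; each row shifts and turns the commanded pose from where the row before left it, along the tool's axes as they then stand; what a row does not reach is not made up. A row lasts 1/8 s, in which the tool goes at most 62.5 mm and 10.7 degrees, less where a joint would pass 70% of its speed; a pose out of reach is approached as far as the arm can. A call with a gripper value outside its range is refused whole. "fingers" is the gripper command: -1 is shut, 1 is fully open, values between are in proportion, set as the call begins (left out, the last holds). The fingers move at their own pace and stop on an object; "grip_force" is the grip in N (left out, the last holds). Time passes only in rows, so rows that do not move let the fingers close. It gives the time, the measured TCP pose, the force and the opening at its end, in the units of the state.
- manip.read_state(): the state, without advancing time (a new reading comes with each control period).
- manip.camera(name): name is "scene" or "top" or "wrist"; returns a dict with "frame" (420x560x3 uint8, blue, green, red), "range_z" (420x560 float32, m along the optical axis (not along the pixel's ray), 0 where there is no reading), "fx", "fy", "cx", "cy" (pixels), "eye" and "orientation" of the camera in the world. Camera axes: x right, y down, z forward; pixel columns grow to the right and rows downward; lengths in m; the calibration is good to about 2 mm. A picture is of the moment at which its call begins.
- manip.hand_in(): hands the job in, once; it reports no verdict.
The state is a dict: "clock": time; "q": joint angles; "qd": joint speeds; "effort": joint torques, N m; "position": TCP position; "eef_rot": TCP orientation; "ft_force": force on the tool from outside, world axes, zero at the start; "moment": the same for the moment, N m; "gripper_width": opening from 0.0 (shut) to 1.0 (fully open).
Only numpy, scipy, OpenCV 4.12 (cv2) and the standard library are available. Lean on these libraries where they do the work, as an engineer would, in place of code of your own. Each camera call takes 0.05 s, during which the arm holds its last target. There are 200 camera calls.

## Task

The car needs a higher lifting point: on the lift pad, build a square, flush pile, laying first the thicker aluminium packer flat on the rubber pad and then the thinner one on it. Then pull the sill bar up out of the narrow gap in its holder, where only its top edge can be gripped, and stand it upright, groove up, centred on the pile and along its length. Set each piece down gently, do not drop it, and leave the round steel disc, the socket and the hand tools where they are.

Things in the scene. Friction and masses are not known exactly. Their poses are not given: they have to be found in the camera images.
- thick_packer: the thicker packer: a plain aluminium plate 100 (its x) by 60 (its y) by 20 mm thick, about 0.3 kg, lying flat on the bench; two small dark plugged holes mark both faces. Origin: centre of its underside, z up. The two packers may lie on either side of the pad.
- thin_packer: the thinner packer: the same plate, 100 (its x) by 60 (its y) by 10 mm thick, about 0.16 kg, lying flat on the bench. Origin: centre of its underside, z up.
- pad: the lift pad, fixed to the bench: a dark steel foot 130 (x) by 90 (y) by 10 mm high, carrying in its middle a black rubber pad 100 (x) by 60 (y) by 20 mm high, the same outline as the packers. Origin: centre of its underside on the bench.
- pad_top (a point): centre of the lift pad's flat top face, 30 mm above the bench; axes as the pad's (x along its 100 mm side)
- sill_bar: the sill bar: a black plastic bar 90 long (its x), 20 thick (its y), 45 mm high (its z), with a groove 6 wide and 9 deep along its top, about 0.11 kg. It stands loosely on edge in the gap of its holder, groove up, its underside 4 mm above the bench and its top 17 mm proud of the holder. Origin: centre of its underside.
- gap_holder: the sill bar's holder, fixed: a steel base 104 (x) by 72 (y) by 4 mm with two wooden cheeks 90 long and 14 thick, tops 32 mm above the bench, leaving a gap 23 mm wide along its x. Origin: centre of its underside on the bench.
- disc: bystander, leave alone: a round plain steel disc, 80 across and 12 thick, lying flat; not part of the pile (sizes in mm). Origin: centre of its underside
- wrench: bystander, leave alone: an open steel wrench about 190 long, lying flat (sizes in mm). Origin: near its middle, on the bench
- socket: bystander, leave alone: a steel socket (short tube), 32 across and 38 high, standing (sizes in mm). Origin: centre of its underside
- screwdriver: bystander, leave alone: a screwdriver about 200 long, lying (sizes in mm). Origin: near its middle, on the bench
There are look-alikes about, which are no part of the job. What is shaped like the thick_packer but pink is not meant. What is shaped like the thin_packer but pink is not meant.

How it is judged:
On the way, in this order (a step that is already met when the one before it is completed fails the run):
1. the thicker packer lies flush on the rubber pad, let go (x of thick_packer in the frame of pad_top between -0.006 and 0.006 m and y of thick_packer in the frame of pad_top between -0.006 and 0.006 m and z of thick_packer in the frame of pad_top between -0.003 and 0.003 m and angle between the x axis of thick_packer and the x axis of pad, either way round below 0.09 rad and angle between thick_packer's own z axis and vertical below 0.06 rad and linear speed of thick_packer below 0.01 m/s and contact force between the fingers and thick_packer below 0.1 N), for 0.2 s.
2. the thinner packer lies flush on the thicker one, let go (x of thick_packer in the frame of pad_top between -0.006 and 0.006 m and y of thick_packer in the frame of pad_top between -0.006 and 0.006 m and z of thick_packer in the frame of pad_top between -0.003 and 0.003 m and angle between the x axis of each of thick_packer, thin_packer and the x axis of pad, either way round below 0.09 rad and angle between each of thick_packer, thin_packer's own z axis and vertical below 0.06 rad and x of thin_packer in the frame of pad_top between -0.006 and 0.006 m and y of thin_packer in the frame of pad_top between -0.006 and 0.006 m and z of thin_packer in the frame of pad_top between 0.017 and 0.023 m and linear speed of thin_packer below 0.01 m/s and contact force between the fingers and thin_packer below 0.1 N), for 0.2 s.
At the end, for the whole second after the job is handed in: Thicker packer on the rubber pad, thinner on it, each within 6 mm of the pad's centre along both sides and 5 degrees of its long side; sill bar upright, groove up, on top, within 8 mm of centre both ways and 5 degrees; heights within 3 mm, tilt under 3 degrees, all at rest and let go (all of step 2 and x of sill_bar in the frame of pad_top between -0.008 and 0.008 m and y of sill_bar in the frame of pad_top between -0.008 and 0.008 m and z of sill_bar in the frame of pad_top between 0.027 and 0.033 m and angle between the x axis of sill_bar and the x axis of pad, either way round below 0.09 rad and angle between sill_bar's own z axis and vertical below 0.06 rad and linear speed of each of thick_packer, sill_bar below 0.01 m/s and contact force between the fingers and thick_packer below 0.1 N and contact force between the fingers and sill_bar below 0.1 N); the robot touches nothing.
It fails at once if the thicker packer is dropped: moving faster than 0.6 m/s with no finger on it (a fall of about 20 mm) (linear speed of thick_packer above 0.6 m/s and contact force between the fingers and thick_packer below 0.1 N).
It fails at once if the thinner packer is dropped: moving faster than 0.6 m/s with no finger on it (a fall of about 20 mm) (linear speed of thin_packer above 0.6 m/s and contact force between the fingers and thin_packer below 0.1 N).
It fails at once if the sill bar is dropped: moving faster than 0.6 m/s with no finger on it (a fall of about 20 mm) (linear speed of sill_bar above 0.6 m/s and contact force between the fingers and sill_bar below 0.1 N).
It fails at once if the disc, wrench, socket or screwdriver is displaced by more than 30 mm (distance of any of disc, wrench, socket, screwdriver from where it was at the start of the episode above 0.03 m).
It also fails if it takes over 72 s, if anything falls off the work surface, if the arm or the gripper's body presses on something with over 40 N, if the wrist force passes 120 N, or if a joint passes its speed limit or range.

## Working session

There is one attempt and no reset: what is moved stays moved. The work goes in short steps, Python scripts to look and compute and a tool call to move; the robot and the scene stay as the last step left them, time stands still between calls to the robot, and variables do not carry over. Pictures are saved under pics/ and viewed, about 8 in all and at most 12, crops included, and the job is handed in when it is done.

Besides the shell and the picture viewer there is one more tool, called after ">>>" as name([rows], argument=value, ...), one row to a line, values as JSON. carry_out: Moves the arm, as the interface text tells. Its arguments: {"type":"object","properties":{"moves":{"type":"array"},"fingers":{"type":"number"},"grip_force":{"type":"number"}},"required":["moves"]}

```bash
mkdir -p pics; python3 - <<'E'
from cell import manip
import cv2,numpy as np
s=manip.read_state();print(s, manip.tip_reach)
for n in("top","scene"):
    c=manip.camera(n);cv2.imwrite(f"pics/{n}0.png",c["frame"]);np.savez(f"{n}0.npz",**c)
    print(n,c["fx"],c["fy"],c["cx"],c["cy"],c["eye"],c["orientation"],(c["range_z"]>0).mean())
E
```

```text
{'clock': 0.0, 'q': array([-1.20362117e+00,  3.51218508e-01,  1.65238912e+00,  7.39275289e-07,
        1.13909810e+00, -8.46232185e-02]), 'qd': array([ 0.00106975, -0.00053171, -0.00011175, -0.00063983, -0.00127722,
       -0.00100944]), 'effort': array([ 1.49370349e-03, -4.97319424e+01, -2.85254949e+01,  7.00697768e-02,
        2.56645354e-02, -1.21522862e-04]), 'position': array([ 0.24000954, -0.49448822,  0.20382444]), 'eef_rot': array([-5.51041543e-04,  9.74592982e-01,  2.23982611e-01, -7.80320065e-05]), 'ft_force': array([-0.0969104 , -0.7229371 , -0.40207456]), 'moment': array([-0.01432861, -0.02435259,  0.02787325]), 'gripper_width': 1.0000874579640795} 0.025
top 386.9073891842411 386.9073891842411 275.45864692745874 211.00851598642495 [0.37816748 0.01241491 1.0484798 ] [ 0.04836817 -0.70063345  0.70957867 -0.05719615] 0.9959736394557823
scene 425.5582151568042 425.5582151568042 284.12239697021823 211.57272738172773 [0.90440326 0.57679709 0.7306348 ] [-0.11764826  0.27472569  0.88038436 -0.36825   ] 0.9959991496598639
```

View pics/top0.png

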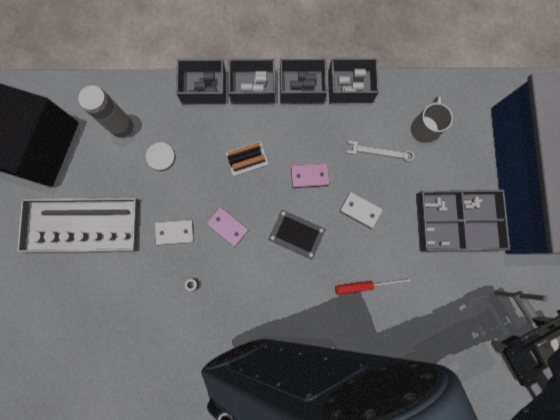

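View pics/scene0.png

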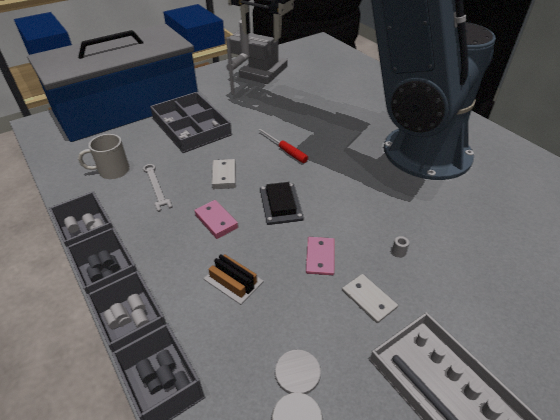

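Top view: grey plates at (174,232) and (361,210). The pink look-alikes are at (227,227) and (310,176), so not those. The disc is at (160,157), pad at (297,234), and holder with bar at (246,157). Next I measure the heights to tell the thick plate from the thin one.

```bash
cat > h.py <<'E'
import numpy as np,cv2
from scipy.spatial.transform import Rotation as R
def rot(c):
    q=np.array(c["orientation"]);return R.from_quat(q[[1,2,3,0]]).as_matrix()
def cloud(c):
    v,u=np.mgrid[:420,:560];z=c["range_z"]
    p=np.stack([(u-c["cx"])/c["fx"]*z,(v-c["cy"])/c["fy"]*z,z],-1)
    return p@rot(c).T+c["eye"]
def cast(c,uv,h):
    uv=np.asarray(uv,float).reshape(-1,2)
    d=np.c_[(uv[:,0]-c["cx"])/c["fx"],(uv[:,1]-c["cy"])/c["fy"],np.ones(len(uv))]@rot(c).T
    return (c["eye"]+d*((h-c["eye"][2])/d[:,2])[:,None])[:,:2]
def rect(p):
    (x,y),(w,h),a=cv2.minAreaRect((np.asarray(p)*1000).astype(np.float32))
    if w<h:w,h,a=h,w,a+90
    return np.round([x,y],1),np.round([w,h],1),round(((a+90)%180)-90,1)
E
python3 - <<'E'
from h import *
for n,pts in(("top",dict(A=(174,232),B=(361,210),disc=(160,157),pad=(297,234),hold=(246,157),sock=(191,285),screw=(355,288),wr=(380,152))),("scene",dict(A=(370,297),B=(224,174),pad=(283,198)))):
    c=dict(np.load(n+"0.npz"));P=cloud(c)
    tab=P[...,2]
    for k,(u,v) in pts.items():
        q=P[v-5:v+6,u-5:u+6].reshape(-1,3);print(n,k,np.median(q,0).round(4),q[:,2].std().round(4))
        if n=="top":
            w=np.s_[v-32:v+33,u-38:u+39]
            for lo in(.006,.015,.023,.034):
                m=(P[w][...,2]>lo).astype(np.uint8)
                l=cv2.connectedComponents(m)[1];i=l[32,38]
                if i:
                    mm=l==i; print("   z>",lo,rect(P[w][mm][:,:2]),np.median(P[w][mm][:,2]).round(4))
c=dict(np.load("top0.npz"));f=c["frame"]
a=np.hstack([cv2.resize(f[v-30:v+30,u-40:u+40],(390,290),interpolation=2) for u,v in((174,232),(361,210))])
b=np.hstack([cv2.resize(f[v-30:v+30,u-40:u+40],(390,290),interpolation=2) for u,v in((297,234),(246,157))])
cv2.imwrite("pics/crop.png",np.vstack([a,b]))
E
```

```text
top A [0.4804 0.2713 0.0109] 0.0939
   z> 0.006 (array([456. , 164.6]), array([331.6,  82.9]), 77.0) 0.011
top B [ 0.533  -0.2318  0.0205] 0.0018
   z> 0.006 (array([ 450.2, -145. ]), array([327.2, 113.1]), -46.3) 0.0203
   z> 0.015 (array([ 450., -145.]), array([327.8, 111.4]), -46.7) 0.0204
top disc [0.6882 0.3145 0.0129] 0.002
   z> 0.006 (array([561.6, 166.2]), array([472.4,  77.7]), 49.3) 0.0129
top pad [ 0.4692 -0.0573  0.0308] 0.0922
   z> 0.006 (array([439.4, -43.3]), array([158.1, 129.8]), -25.0) 0.0278
   z> 0.015 (array([434.6, -41.4]), array([147.4,  99.7]), -24.7) 0.0306
   z> 0.023 (array([432.6, -40.8]), array([143.1,  99.9]), -24.4) 0.0306
top hold [0.6763 0.0759 0.0424] 0.0079
   z> 0.006 (array([554.9,  30.1]), array([344.7, 103.4]), 19.7) 0.034
   z> 0.015 (array([547.9,  34.6]), array([336. ,  94.9]), 18.5) 0.0353
   z> 0.023 (array([547.9,  34.6]), array([336. ,  94.9]), 18.5) 0.0358
   z> 0.034 (array([687.7,  82.4]), array([92. , 40.1]), -73.3) 0.0476
top sock [0.3408 0.2221 0.037 ] 0.0152
top screw [ 0.3271 -0.2061  0.0239] 0.0076
   z> 0.006 (array([ 336.3, -146.3]), array([324.9,  46.4]), 83.3) 0.0232
   z> 0.015 (array([ 339.1, -120.8]), array([274.2,  43.4]), 82.6) 0.024
   z> 0.023 (array([ 338.4, -118.3]), array([270.3,  39.6]), 81.4) 0.0253
top wr [ 0.6977 -0.2972  0.0052] 0.0039
   z> 0.006 (array([ 590.6, -145.6]), array([507.7, 150.3]), -53.1) 0.008
scene A [0.4807 0.275  0.0095] 0.0012
scene B [ 0.539  -0.2188  0.0197] 0.0012
scene pad [ 0.4703 -0.0473  0.0296] 0.0014
```

View pics/crop.png

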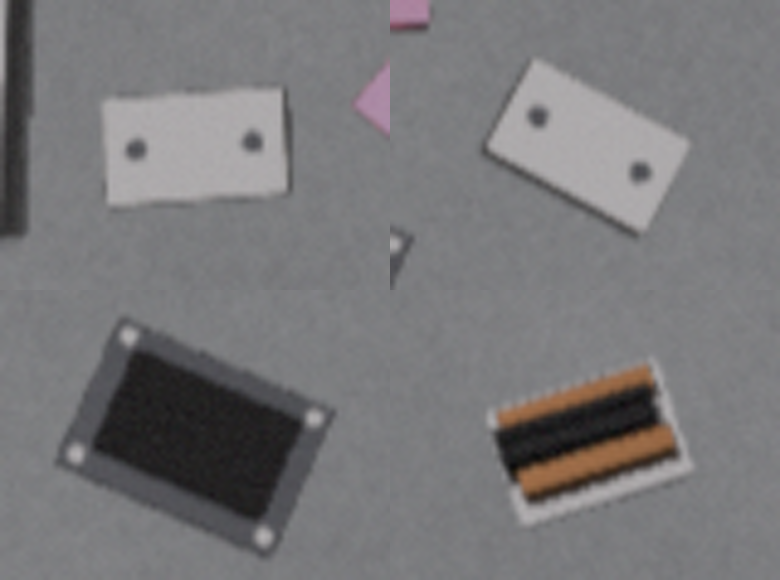

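Crop and depth agree. The right plate at (361,210) has its top at 20 mm, so it is thick_packer. The left plate at (174,232) is at 10 mm, so it is thin_packer. Now the exact poses.

```bash
cat > m.py <<'E'
from h import *
def blob(c,uv,mask,h,rad=45):
    m=np.zeros((420,560),np.uint8);u,v=uv;y=np.s_[max(v-rad,0):v+rad,max(u-rad,0):u+rad];m[y]=mask[y]
    m=cv2.morphologyEx(m.astype(np.uint8),cv2.MORPH_CLOSE,np.ones((3,3)))
    l=cv2.connectedComponents(m)[1]
    k=l[v-3:v+4,u-3:u+4];i=np.bincount(k[k>0]).argmax()
    cs=max(cv2.findContours((l==i).astype(np.uint8),0,1)[0],key=cv2.contourArea).reshape(-1,2)
    # hole-free moments centroid & rect
    p=cast(c,cs,h);M=cv2.moments((p*1e4).astype(np.int32).reshape(-1,1,2))
    return rect(p),np.round([M["m10"]/M["m00"]/10,M["m01"]/M["m00"]/10],1)
E
python3 - <<'E'
from m import *
for n,A,B,pad,bar in(("top",(174,227),(361,207),(297,234),(246,157)),("scene",(374,302),(228,174),(283,195),(235,270))):
    c=dict(np.load(n+"0.npz"));f=c["frame"].astype(int);hsv=cv2.cvtColor(c["frame"],40);V=hsv[...,2].astype(int);S=hsv[...,1]
    P=cloud(c)
    print(n,[ (k,f[v,u].tolist()) for k,(u,v) in dict(A=A,B=B,pad=pad,tab=(340,250)).items()])
    light=(V>145)&(S<40)
    print(" A",blob(c,A,light,.010));print(" B",blob(c,B,light,.020))
    print(" pad",blob(c,pad,V<50,.030))
    u,v=pad;m=((V>150)&(S<40)).astype(np.uint8);_,l,st,ce=cv2.connectedComponentsWithStats(m)
    k=[i for i in range(1,len(st)) if st[i][4]<40 and np.hypot(*(ce[i]-pad))<42];
    if k: q=cast(c,ce[k],.010)*1000;print(" dots",q.round(1).tolist(),q.mean(0).round(1))
    m=(P[...,2]>.040)&(P[...,2]<.058)
    try: print(" bar",blob(c,bar,m,.049,40))
    except Exception as e: print(e)
    q=P[m&(np.hypot(P[...,0]-.68,P[...,1]-.08)<.08)]; print(" bar pts",rect(q[:,:2]),q.mean(0),np.percentile(q[:,2],90))
    H=hsv[...,0]; m=(S>90)&(H>5)&(H<20)
    q=P[m&(np.hypot(P[...,0]-.68,P[...,1]-.08)<.08)&(P[...,2]>.025)];print(" cheeks",rect(q[:,:2]),np.median(q[:,2]))
E
```

```text
top [('A', [173, 171, 174]), ('B', [171, 170, 172]), ('pad', [32, 33, 34]), ('tab', [130, 128, 126])]
 A ((array([482.1, 272.9]), array([98.8, 60.1]), -88.1), array([481.9, 272.7]))
 B ((array([ 534.9, -233.5]), array([97.8, 58.2]), 60.1), array([ 534.7, -233.4]))
 pad ((array([470.5, -57.7]), array([99.2, 59.2]), 65.3), array([470.7, -57.5]))
 dots [[528.7, -22.0], [481.2, -123.8], [462.6, 8.6], [415.8, -93.7]] [472.1 -57.7]
 bar ((array([680.8,  81.6]), array([89.5, 23.4]), -72.4), array([681.1,  81.7]))
 bar pts (array([682.1,  82. ]), array([89.3, 21.4]), -72.1) [0.68140189 0.08192299 0.0480333 ] 0.05185144401692032
 cheeks (array([683.3,  77.2]), array([88.5, 51.6]), -70.9) 0.03272838575664738
scene [('A', [164, 166, 170]), ('B', [163, 166, 170]), ('pad', [27, 27, 29]), ('tab', [125, 124, 123])]
 A ((array([479.9, 272.6]), array([98.4, 58.5]), -86.4), array([479.9, 272.6]))
 B ((array([ 533.6, -232.5]), array([99.1, 56.8]), 60.3), array([ 533.1, -232.3]))
 pad ((array([477. , -49.2]), array([115.8,  62.3]), 65.4), array([476.9, -48.7]))
 dots [[410.8, -96.7], [479.0, -126.8], [458.8, 5.9], [523.7, -26.4]] [468.1 -61. ]
 bar ((array([682.7,  84.8]), array([93.9, 24.5]), -72.1), array([682.4,  85.1]))
 bar pts (array([681.2,  82.6]), array([90.6, 22.1]), -72.9) [0.68140868 0.08494173 0.046791  ] 0.049695357868931575
 cheeks (array([682.7,  80.8]), array([93.9, 51. ]), -72.1) 0.03131314261341456
```

```bash
cat > go.py <<'E'
import sys,numpy as np
from h import R
from cell import manip
def yaw_of(s):
    q=np.array(s["eef_rot"]);M=R.from_quat(q[[1,2,3,0]]).as_matrix();return np.arctan2(M[1,0],M[0,0]),M
x,y,z,yd=map(float,sys.argv[1:5])
s=manip.read_state();yw,M=yaw_of(s)
roll=-(np.deg2rad(yd)-yw);roll=(roll+np.pi/2)%np.pi-np.pi/2
t=yw-roll;d=np.array([x,y,z*1000])/1000 if 0 else np.array([x,y,z])-s["position"]*1000
print("t",s["clock"],"pos",(s["position"]*1000).round(1),"yaw",np.rad2deg(yw).round(2),"tilt",np.rad2deg(np.arccos(-M[2,2])).round(2),"q",s["q"].round(2),"w",s["gripper_width"],"F",s["ft_force"].round(1))
print("roll first",roll.round(4),"then cm x,y,z",np.round([(np.cos(t)*d[0]+np.sin(t)*d[1])/10,(np.sin(t)*d[0]-np.cos(t)*d[1])/10,-d[2]/10],2))
E
python3 go.py 534.8 -233.4 150 60.1
```

```text
t 0.1 pos [ 240.1 -494.5  203.9] yaw 25.89 tilt 0.05 q [-1.2   0.35  1.65  0.    1.14 -0.08] w 0.9979603604892857 F [ 0.  -0.2 -0.8]
roll first -0.5971 then cm x,y,z [37.33 12.54  5.39]
```

>>> carry_out([
  [[0,0,0],-0.15],
  [[0,0,0],-0.15],
  [[0,0,0],-0.15],
  [[0,0,0],-0.147],
  [[5,1.5,0],0],
  [[5,1.5,0],0],
  [[5,2,0],0],
  [[5,2,1],0],
  [[5,2,1],0],
  [[5,1.5,1],0],
  [[4,1,1.4],0],
  [[3.3,1,1],0],
], fingers=1, grip_force=25)

```text
clock: 1.6
position: [0.5352, -0.2322, 0.1494]
eef_rot: [-0.0, 0.865, 0.501, -0.0]
ft_force: [-0.2, 0.3, 0.0]
gripper_width: 1.001
```

```bash
python3 go.py 534.8 -233.4 29 60.1; python3 - <<'E'
from m import *
from cell import manip
c=manip.camera("wrist");cv2.imwrite("pics/w1.png",c["frame"]);np.savez("w1.npz",**c)
hsv=cv2.cvtColor(c["frame"],40);V=hsv[...,2].astype(int);S=hsv[...,1]
print(c["eye"],c["fx"])
P=cloud(c);print(np.median(P[...,2][c["range_z"]>0]))
m=((V>145)&(S<40)&(np.abs(P[...,2]-.02)<.012)).astype(np.uint8)
n,l,st,ce=cv2.connectedComponentsWithStats(m)
for i in np.argsort(-st[1:,4])[:3]+1:
    cs=max(cv2.findContours((l==i).astype(np.uint8),0,1)[0],key=cv2.contourArea).reshape(-1,2)
    print(ce[i],st[i],rect(cast(c,cs,.02)),np.median(P[...,2][l==i]))
E
```

```text
t 1.6 pos [ 535.2 -232.2  149.4] yaw 60.14 tilt 0.06 q [-0.49  0.47  1.62  0.    1.06  0.03] w 1.0014972887715246 F [-0.2  0.3  0. ]
roll first 0.0006 then cm x,y,z [-0.12  0.03 12.04]
[ 0.57010376 -0.17074973  0.32854798] 353.4075199727995
-0.0004199445877628716
[275.31601732 199.01313629] [ 241  147   69  109 6699] (array([ 534.3, -231.2]), array([99.2, 59. ]), 61.2) 0.018662411407841917
[305.8379085   26.93411765] [ 258    0   96   71 3825] (array([ 629.4, -113. ]), array([61.2, 51.9]), -86.5) 0.018739261218433167
[387.11544012 369.3982684 ] [373 348  34  40 693] (array([ 549.1, -437.9]), array([47.3, 33.5]), 64.1) 0.016939991057212833
```

View pics/w1.png

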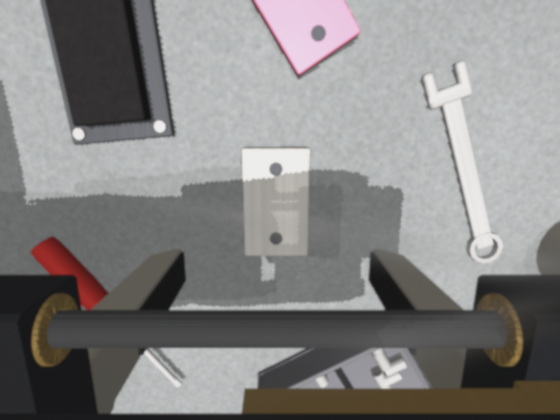

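The wrist view shows the grey plate at (275,199), squarely between the jaws, with its depth confirming 20 mm thickness. Descending to grip it.

>>> carry_out([
  [[0,0,3],0],
  [[0,0,3],0],
  [[0,0,2.5],0],
  [[0,0,2],0],
  [[0,0,1],0],
  [[0,0,0.5],0],
  [[0,0,0],0],
])

```text
clock: 2.52
position: [0.5346, -0.2339, 0.0306]
eef_rot: [0.0, 0.866, 0.501, 0.0]
ft_force: [0.4, 0.3, 0.7]
gripper_width: 1.0
```

>>> carry_out([
  [[0,0,0],0],
  [[0,0,0],0],
  [[0,0,0],0],
  [[0,0,0],0],
  [[0,0,0],0],
  [[0,0,0],0],
  [[0,0,0],0],
  [[0,0,0],0],
], fingers=-1, grip_force=30)

```text
clock: 3.52
position: [0.5344, -0.2338, 0.0303]
eef_rot: [-0.0, 0.866, 0.501, -0.0]
ft_force: [-0.5, 0.6, -0.0]
gripper_width: 0.191
```

```bash
python3 go.py 470.6 -57.6 100 65.4
```

```text
t 3.525 pos [ 534.4 -233.8   30.3] yaw 60.09 tilt 0.0 q [-0.49  0.64  1.69  0.    0.82  0.03] w 0.1914268343621746 F [-0.5  0.6 -0. ]
roll first -0.0927 then cm x,y,z [ 13.36 -13.14  -6.97]
```

The opening reads 0.19, where a 60 mm plate should give about 0.65. Looking before doing anything else.

```bash
python3 - <<'E'
from cell import manip
import cv2,numpy as np
a=manip.camera("wrist")["frame"];c=manip.camera("scene");b=c["frame"][100:260,120:360]
t=manip.camera("top")["frame"][150:300,260:440]
cv2.imwrite("pics/g1.png",np.vstack([np.hstack([cv2.resize(a,(400,300)),cv2.resize(b,(400,300))]),cv2.resize(t,(800,300))[:, :800]]))
print(manip.read_state()["gripper_width"])
E
```

```text
0.06039990216106784
```

View pics/g1.png

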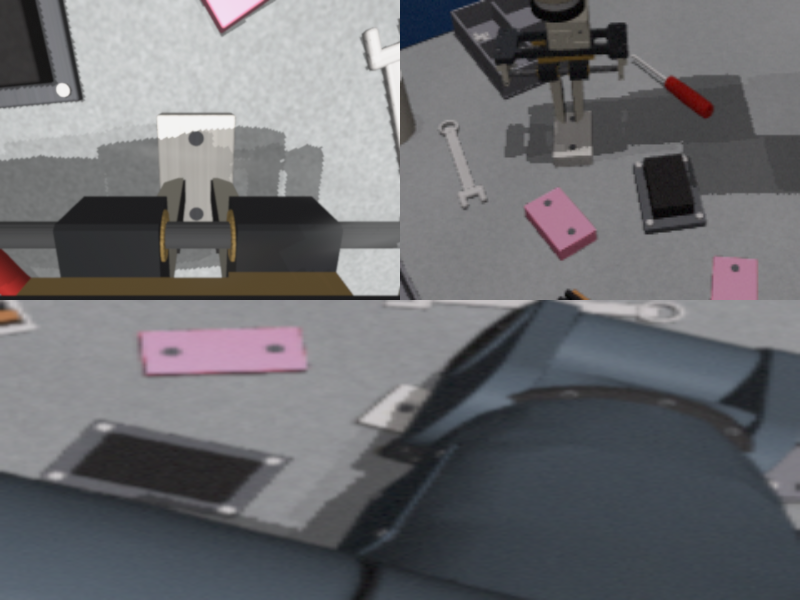

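Wrist and scene views show the fingers nearly shut above the plate, which lies untouched. So the tips are higher than the tool data suggests. I'll measure the actual tip height.

```bash
python3 - <<'E'
from h import *
from cell import manip
s=manip.read_state();p=s["position"];print(p,s["gripper_width"],s["ft_force"])
for n in("scene","wrist"):
    c=manip.camera(n);P=cloud(c);m=(c["range_z"]>0)&(np.hypot(P[...,0]-p[0],P[...,1]-p[1])<.06)
    q=P[m];print(n)
    yw=np.deg2rad(60.1);a=(q[:,:2]-p[:2])@np.array([[np.cos(yw),np.sin(yw)],[np.sin(yw),-np.cos(yw)]]).T*1000
    for lo in range(-5,100,5):
        k=(q[:,2]*1000>=lo)&(q[:,2]*1000<lo+5)
        if k.sum()>3: print(lo,k.sum(),"tx",np.percentile(a[k,0],[2,98]).round(0),"ty",np.percentile(a[k,1],[2,50,98]).round(0))
E
```

```text
[ 0.53447768 -0.23379145  0.03032436] 0.06039990216106784 [ 0.13564269  0.5579583  -0.25707102]
scene
-5 275 tx [-44.  56.] ty [-57.   8.  57.]
0 184 tx [-42.  56.] ty [-52.   5.  55.]
5 32 tx [46. 52.] ty [-30.  -4.  24.]
10 36 tx [46. 51.] ty [-30.   0.  26.]
15 345 tx [-44.  50.] ty [-32.  -3.  27.]
20 170 tx [-45.  50.] ty [-30.  -6.  26.]
45 14 tx [-8. 10.] ty [-13.   2.   9.]
50 19 tx [ 3. 10.] ty [-17.  -4.  14.]
55 15 tx [ 6. 10.] ty [-17.   3.  15.]
60 18 tx [ 5. 10.] ty [-17.  -1.  15.]
65 20 tx [ 5. 10.] ty [-18.   2.  15.]
70 25 tx [-8. 10.] ty [-18.   2.  17.]
75 19 tx [ 6. 10.] ty [-18.  -4.  16.]
80 20 tx [ 5. 10.] ty [-18.  -0.  16.]
85 24 tx [ 4. 10.] ty [-20.  -1.  18.]
90 23 tx [4. 9.] ty [-20.  -5.  16.]
95 27 tx [-6. 11.] ty [-21.   2.  19.]
wrist
-5 8833 tx [-22.  57.] ty [-57.  14.  57.]
0 268 tx [-18.  58.] ty [-56.  14.  57.]
5 100 tx [50. 51.] ty [-29.  -2.  25.]
10 99 tx [51. 51.] ty [-29.  -2.  25.]
15 10521 tx [-15.  50.] ty [-31.  -1.  27.]
20 236 tx [-16.  49.] ty [-28.  -0.  25.]
40 48 tx [ 2. 10.] ty [-7. -2.  5.]
45 172 tx [-6. 10.] ty [-11.  -1.  10.]
50 227 tx [ 8. 10.] ty [-15.  -3.  14.]
55 240 tx [ 8. 10.] ty [-16.   2.  14.]
60 289 tx [ 8. 10.] ty [-16.   1.  15.]
65 315 tx [ 8. 10.] ty [-16.  -2.  15.]
70 270 tx [ 8. 10.] ty [-16.   1.  15.]
75 90 tx [ 8. 10.] ty [-5. -2.  4.]
80 87 tx [ 8. 10.] ty [-5.  1.  4.]
85 100 tx [ 8. 10.] ty [-5. -2.  3.]
90 87 tx [ 8. 10.] ty [-4. -2.  3.]
95 65 tx [6. 9.] ty [-3. -2.  2.]
```

The tips stand at z≈44 mm with the TCP reported at 30, so about 14 mm above the TCP when they should be 25 mm below it. The hover cloud will show whether this was also so with the jaws open.

```bash
python3 - <<'E'
from h import *
c=dict(np.load("w1.npz"));P=cloud(c);p=np.array([.5352,-.2322])
yw=np.deg2rad(60.1);q=P[c["range_z"]>0];a=(q[:,:2]-p)@np.array([[np.cos(yw),np.sin(yw)],[np.sin(yw),-np.cos(yw)]]).T*1000
for lo in range(100,230,5):
    k=(q[:,2]*1000>=lo)&(q[:,2]*1000<lo+5)&(np.abs(a[:,1])<80)
    if k.sum()>3: print(lo,k.sum(),"tx",np.percentile(a[k,0],[2,98]).round(0),"ty",np.percentile(a[k,1],[2,98]).round(0), "inner",np.abs(a[k,1]).min().round(0))
E
```

```text
160 135 tx [-7. 10.] ty [-53.  52.] inner 46.0
165 343 tx [-7. 10.] ty [-57.  56.] inner 46.0
170 425 tx [-6. 10.] ty [-59.  58.] inner 45.0
175 478 tx [-7. 10.] ty [-60.  59.] inner 46.0
180 519 tx [-7. 10.] ty [-60.  59.] inner 46.0
185 582 tx [-7. 10.] ty [-60.  59.] inner 46.0
190 641 tx [-6. 10.] ty [-61.  60.] inner 46.0
195 665 tx [-3. 10.] ty [-61.  60.] inner 46.0
200 689 tx [-1. 10.] ty [-61.  60.] inner 46.0
205 713 tx [ 2. 10.] ty [-62.  61.] inner 46.0
210 731 tx [ 5. 10.] ty [-62.  61.] inner 46.0
215 720 tx [ 7. 10.] ty [-63.  61.] inner 46.0
220 416 tx [-9. 10.] ty [-62.  61.] inner 46.0
225 292 tx [-9. -0.] ty [-49.  48.] inner 47.0
```

>>> carry_out([
  [[0,0,0],0],
  [[0,0,0],0],
  [[0,0,0],0],
  [[0,0,0],0],
  [[0,0,0],0],
  [[0,0,0],0],
  [[0,0,0],0],
  [[0,0,0],0],
], fingers=1)

```text
clock: 4.78
position: [0.5345, -0.2338, 0.0303]
eef_rot: [0.0, 0.866, 0.501, -0.0]
ft_force: [-0.1, -1.2, -0.0]
gripper_width: 0.821
```

```bash
python3 - <<'E'
from h import *
from cell import manip
s=manip.read_state();p=s["position"];print(p,s["gripper_width"])
for n in("scene","wrist"):
    c=manip.camera(n);P=cloud(c);q=P[c["range_z"]>0];print(n)
    yw=np.deg2rad(60.1);a=(q[:,:2]-p[:2])@np.array([[np.cos(yw),np.sin(yw)],[np.sin(yw),-np.cos(yw)]]).T*1000
    for lo in range(0,70,4):
        k=(q[:,2]*1000>=lo)&(q[:,2]*1000<lo+4)&(np.abs(a[:,1])<80)&(np.abs(a[:,0])<25)
        if k.sum()>3: print(lo,k.sum(),"tx",np.percentile(a[k,0],[2,98]).round(0),"ty",np.percentile(a[k,1],[2,98]).round(0),"inner",np.abs(a[k,1]).min().round(0))
E
```

```text
[ 0.53448292 -0.23378546  0.03033677] 0.8211946261566743
scene
0 171 tx [-24.  23.] ty [-76.  78.] inner 30.0
16 182 tx [-24.  24.] ty [-32.  26.] inner 0.0
20 92 tx [-24.  23.] ty [-30.  23.] inner 0.0
44 9 tx [ 1. 10.] ty [-45.  45.] inner 38.0
48 13 tx [-1. 10.] ty [-49.  47.] inner 37.0
52 15 tx [-7.  9.] ty [-52.  49.] inner 37.0
56 16 tx [6. 9.] ty [-52.  52.] inner 39.0
60 15 tx [6. 8.] ty [-53.  49.] inner 38.0
64 18 tx [ 5. 11.] ty [-53.  52.] inner 40.0
68 15 tx [ 2. 10.] ty [-54.  49.] inner 37.0
wrist
0 206 tx [-22.  24.] ty [-78.  79.] inner 31.0
16 8342 tx [-24.  24.] ty [-30.  27.] inner 0.0
20 164 tx [-23.  24.] ty [-29.  25.] inner 0.0
40 38 tx [-5.  9.] ty [-44.  45.] inner 40.0
44 210 tx [-6. 10.] ty [-49.  47.] inner 40.0
48 282 tx [-6. 10.] ty [-52.  50.] inner 39.0
52 323 tx [-6. 10.] ty [-53.  53.] inner 39.0
56 348 tx [-6. 10.] ty [-54.  53.] inner 39.0
60 384 tx [-7. 10.] ty [-54.  53.] inner 39.0
64 429 tx [-7. 10.] ty [-54.  53.] inner 39.0
68 451 tx [-7. 10.] ty [-54.  53.] inner 39.0
```

The offset is constant: the tips sit about 13 mm above the reported TCP whether open or closed, so the stated 25 mm reach doesn't match this gripper. I'll go by the measured tip height, descending in steps and checking.

>>> carry_out([
  [[0,0,0],0],
  [[0,0,0],0],
  [[0,0,1],0],
  [[0,0,1],0],
  [[0,0,0.8],0],
  [[0,0,0.4],0],
  [[0,0,0],0],
])

```text
clock: 5.75
position: [0.5343, -0.2337, -0.002]
eef_rot: [-0.0, 0.866, 0.501, -0.0]
ft_force: [0.0, -0.8, -0.6]
gripper_width: 0.995
```

```bash
cat > tip.py <<'E'
from h import *
from cell import manip
s=manip.read_state();p=s["position"];w=s["gripper_width"]
q4=np.array(s["eef_rot"]);M=R.from_quat(q4[[1,2,3,0]]).as_matrix()
print("t",s["clock"],"pos",(p*1e3).round(1),"w",w.round(3),"F",s["ft_force"].round(1))
for n in("scene","wrist"):
    c=manip.camera(n);P=cloud(c);ok=c["range_z"]>0
    a=(P-p)@M*1000
    m=ok&(np.abs(np.abs(a[...,1])-w*46.5-6)<10)&(a[...,0]>-9)&(a[...,0]<12)
    h,_=np.histogram((P[m][:,2]*1000),np.arange(-4,72,4));print(n,h)
E
python3 tip.py
```

```text
Traceback (most recent call last):
  File "tip.py", line 5, in <module>
    print("t",s["clock"],"pos",(p*1e3).round(1),"w",w.round(3),"F",s["ft_force"].round(1))
                                                    ^^^^^^^
AttributeError: 'float' object has no attribute 'round'
```

```bash
sed -i 's/w.round(3)/round(w,3)/' tip.py; python3 tip.py
```

```text
t 5.75 pos [ 534.3 -233.7   -2. ] w 0.995 F [ 0.  -0.8 -0.6]
scene [51 19  0  0  7 11 17 12 16 16 15 13 19 16 11 19 17 17]
wrist [1659   22    0   26  241  289  357  376  405  448  473  515  544  545
  558  571  569  574]
```

>>> carry_out([
  [[0,0,0.3],0],
  [[0,0,0.3],0],
  [[0,0,0],0],
])

```text
clock: 6.22
position: [0.5343, -0.2337, -0.0079]
eef_rot: [-0.0, 0.866, 0.501, -0.0]
ft_force: [0.3, 0.8, -0.2]
gripper_width: 1.001
```

>>> carry_out([
  [[0,0,0],0],
  [[0,0,0],0],
  [[0,0,0],0],
  [[0,0,0],0],
  [[0,0,0],0],
  [[0,0,0],0],
  [[0,0,0],0],
  [[0,0,0],0],
], fingers=-1, grip_force=30)

```text
clock: 7.22
position: [0.5343, -0.2337, -0.0077]
eef_rot: [-0.0, 0.866, 0.501, -0.0]
ft_force: [-2.9, 1.3, 4.2]
gripper_width: 0.643
```

```bash
python3 go.py 470.6 -57.6 62 65.4
```

```text
t 7.225 pos [ 534.3 -233.7   -7.7] yaw 60.09 tilt 0.03 q [-0.49  0.7   1.69  0.    0.75  0.03] w 0.6433703117359965 F [-2.9  1.3  4.2]
roll first -0.0926 then cm x,y,z [ 13.36 -13.12  -6.97]
```

The opening is now 0.643, about 60 mm, so the plate is gripped. Lift and carry over the pad.

>>> carry_out([
  [[0,0,-1],0],
  [[0,0,-2],0],
  [[0,0,-2],0],
  [[0,0,-2],0],
  [[1.5,-1.5,0],-0.04],
  [[2.5,-2.5,0],-0.05],
  [[2.5,-2.5,0],0],
  [[2.5,-2.5,0],0],
  [[2,-2,0],0],
  [[1.5,-1.5,0],0],
  [[0.5,-0.5,0],0],
  [[0,0,0],0],
])

```text
clock: 8.72
position: [0.4745, -0.0601, 0.0624]
eef_rot: [0.0, 0.842, 0.539, 0.0]
ft_force: [-0.9, -0.4, -3.5]
gripper_width: 0.643
```

```bash
python3 go.py 470.6 -57.6 62 65.4; python3 - <<'E'
from m import *
from cell import manip
s=manip.read_state();p=s["position"];q4=np.array(s["eef_rot"]);M=R.from_quat(q4[[1,2,3,0]]).as_matrix()
for n in("wrist","scene"):
    c=manip.camera(n);np.savez(n+"2.npz",**c);P=cloud(c);a=(P-p)@M*1000;ok=c["range_z"]>0
    hsv=cv2.cvtColor(c["frame"],40);V=hsv[...,2];
    m=ok&(np.abs(a[...,0])<70)&(np.abs(a[...,1])<40)&(P[...,2]>.055)&(a[...,2]>-5)
    q=a[m];print(n,"plate in tool",rect(q[:,:2]/1000),np.percentile(q[:,2],[5,50,95]).round(1),"world",rect(P[m][:,:2]))
    print("  x ext",np.percentile(q[:,0],[1,99]).round(1),"y",np.percentile(q[:,1],[1,99]).round(1))
    m=((V>130)&(hsv[...,1]<40)&ok&(np.abs(P[...,2]-.010)<.005)).astype(np.uint8)
    _,l,st,ce=cv2.connectedComponentsWithStats(m)
    k=[i for i in range(1,len(st)) if 4<st[i][4]<200];g=cast(c,ce[k],.01)*1000
    print("  dots",[(x.round(1).tolist(),st[i][4]) for x,i in zip(g,k) if np.hypot(*(x-[470,-58]))<90])
cv2.imwrite("pics/w2.png",np.load("wrist2.npz")["frame"])
E
```

```text
t 8.725 pos [474.5 -60.1  62.4] yaw 65.29 tilt 0.02 q [-0.22  0.43  1.95 -0.    0.76  0.21] w 0.6426556568616855 F [-0.9 -0.4 -3.5]
roll first -0.0019 then cm x,y,z [ 0.06 -0.46  0.04]Traceback (most recent call last):
  File "<stdin>", line 8, in <module>
    return _quantile_unchecked(
        a, q, axis, out, overwrite_input, method, keepdims, weights)
    return _ureduce(a,
                    func=_quantile_ureduce_func,
    ...<5 lines>...
                    overwrite_input=overwrite_input,
                    method=method)
    r = func(a, **kwargs)
    result = _quantile(arr,
                       quantiles=q,
    ...<2 lines>...
                       out=out,
                       weights=wgt)
    slices_having_nans = np.isnan(arr[-1, ...])
                                  ~~~^^^^^^^^^
IndexError: index -1 is out of bounds for axis 0 with size 0
```

```bash
cat > held.py <<'E'
import sys
from m import *
from cell import manip
lo,hi=map(float,sys.argv[1:3])
s=manip.read_state();p=s["position"];q4=np.array(s["eef_rot"]);M=R.from_quat(q4[[1,2,3,0]]).as_matrix()
for n in("wrist","scene"):
    c=manip.camera(n);np.savez(n+"2.npz",**c);P=cloud(c);a=(P-p)@M*1000;ok=c["range_z"]>0
    hsv=cv2.cvtColor(c["frame"],40);V=hsv[...,2];
    m=ok&(np.abs(a[...,0])<70)&(np.abs(a[...,1])<50)&(P[...,2]>lo/1e3)&(P[...,2]<hi/1e3)
    q=a[m];print(n,m.sum(),"held in tool",rect(q[:,:2]/1000),"z",(P[m][:,2]*1e3).mean().round(1))
    print("  x ext",np.percentile(q[:,0],[1,99]).round(1),"y",np.percentile(q[:,1],[1,99]).round(1))
    m=((V>130)&(hsv[...,1]<40)&ok&(np.abs(P[...,2]-.010)<.006)).astype(np.uint8)
    _,l,st,ce=cv2.connectedComponentsWithStats(m)
    k=[i for i in range(1,len(st)) if 4<st[i][4]<200];g=cast(c,ce[k],.01)*1000
    print("  dots",[(x.round(1).tolist(),int(st[i][4])) for x,i in zip(g,k) if np.hypot(*(x-[470,-58]))<90])
cv2.imwrite("pics/w2.png",np.load("wrist2.npz")["frame"])
E
python3 held.py 82 95
```

```text
wrist 21332 held in tool (array([ 0.9, -0.4]), array([99.9, 88.7]), -0.3) z 88.8
  x ext [-46.9  50.6] y [-34.6  33.7]
  dots [([462.0, 18.1], 18), ([472.1, 13.6], 13), ([479.7, 10.1], 5), ([492.4, 4.2], 29), ([503.4, -0.8], 5), ([507.4, -2.7], 5), ([511.5, -4.5], 5), ([519.9, -8.4], 20), ([530.9, -13.5], 8), ([498.8, -5.7], 17), ([453.6, 12.5], 13), ([448.6, 1.7], 12), ([447.8, -9.8], 11), ([438.7, -20.1], 8), ([442.5, -21.4], 7)]
scene 774 held in tool (array([1.9, 0.9]), array([108.8,  83.8]), -15.4) z 89.2
  x ext [-48.9  50.4] y [-38.6  39.5]
  dots [([458.8, 5.9], 8), ([524.6, -25.0], 8)]
```

View pics/w2.png

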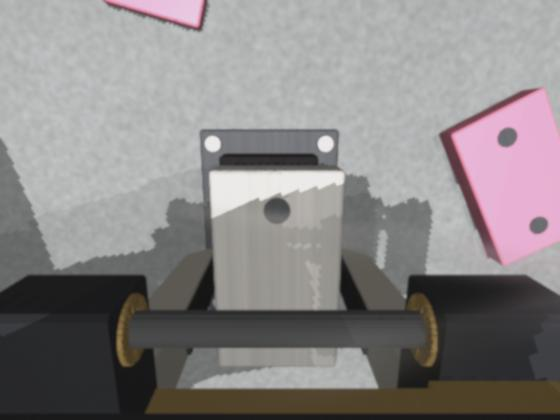

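The wrist view shows the plate held square, with the pad's two far screws at (213,144) and (325,144). I'll locate the pad from those.

```bash
python3 - <<'E'
from h import *
c=dict(np.load("wrist2.npz"));V=cv2.cvtColor(c["frame"],6)
ce=[]
for u,v in((213,144),(325,144)):
    m=np.zeros_like(V);m[v-14:v+15,u-14:u+15]=V[v-14:v+15,u-14:u+15]>170
    n,l,st,cc=cv2.connectedComponentsWithStats(m);i=l[v,u];ce.append(cc[i]);print(cc[i],st[i])
g=cast(c,ce,.01)*1000;d=g[1]-g[0];print(g,np.rad2deg(np.arctan2(*d[::-1]))+90,np.hypot(*d))
u=np.array([-d[1],d[0]])/np.hypot(*d)
t=np.array([np.cos(np.deg2rad(65.4)),np.sin(np.deg2rad(65.4))])
print("pad centre",g.mean(0)-t*112.4/2)
E
```

```text
[212.32380952 143.42380952] [205 136  16  16 210]
[325.29107981 143.48826291] [318 136  16  16 213]
[[460.65403717   8.90886763]
 [526.66228138 -21.50381155]] 65.26255631557981 72.67750242329606
pad centre [470.26317875 -57.39654129]
```

>>> carry_out([
  [[0,-0.24,0],0],
  [[0,-0.24,0],0],
  [[0,0,1],0],
  [[0,0,1],0],
  [[0,0,1],0],
  [[0,0,0.6],0],
  [[0,0,0.2],0],
  [[0,0,0.1],0],
  [[0,0,0],0],
  [[0,0,0],0],
])

```text
clock: 10.12
position: [0.4701, -0.0582, 0.0235]
eef_rot: [0.0, 0.842, 0.539, 0.0]
ft_force: [0.0, 0.5, -3.2]
gripper_width: 0.644
```

```bash
python3 go.py 470.0 -58.3 22.3 65.3
```

```text
t 10.125 pos [470.1 -58.2  23.5] yaw 65.25 tilt 0.02 q [-0.22  0.5   1.98  0.    0.66  0.21] w 0.6436920034911259 F [ 0.   0.5 -3.2]
roll first -0.001 then cm x,y,z [-0.01 -0.    0.12]
```

>>> carry_out([
  [[0,0,0.05],0],
  [[0,0,0.05],0],
  [[0,0,0.03],0],
  [[0,0,0],0],
])

```text
clock: 10.62
position: [0.47, -0.0582, 0.0223]
eef_rot: [0.0, 0.842, 0.539, 0.0]
ft_force: [-2.2, -0.3, 5.3]
gripper_width: 0.64
```

>>> carry_out([
  [[0,0,0],0],
  [[0,0,0],0],
  [[0,0,0],0],
  [[0,0,0],0],
  [[0,0,0],0],
  [[0,0,0],0],
], fingers=1)

```text
clock: 11.38
position: [0.47, -0.0581, 0.022]
eef_rot: [0.0, 0.842, 0.539, 0.0]
ft_force: [0.3, -0.6, -0.6]
gripper_width: 1.0
```

>>> carry_out([
  [[0,0,-1],0],
  [[0,0,-2],0],
  [[0,0,-3],0],
  [[0,0,-3],0],
  [[0,0,-3],0],
])

```text
clock: 12.0
position: [0.4699, -0.0581, 0.1437]
eef_rot: [0.0, 0.842, 0.539, 0.0]
ft_force: [-0.1, 0.3, 1.3]
gripper_width: 1.003
```

```bash
python3 go.py 481.5 272.6 134 92.5; cat > pile.py <<'E'
import sys
from m import *
from cell import manip
h=float(sys.argv[1])/1e3
t=np.deg2rad(65.3);A=np.array([[np.cos(t),np.sin(t)],[-np.sin(t),np.cos(t)]])
for n in("wrist","scene","top"):
    c=manip.camera(n);P=cloud(c);hsv=cv2.cvtColor(c["frame"],40)
    m=(np.abs(P[...,2]-h)<.005)&(np.hypot(P[...,0]-.470,P[...,1]+.058)<.09)&(c["range_z"]>0)
    m=cv2.morphologyEx(m.astype(np.uint8),cv2.MORPH_OPEN,np.ones((3,3)))
    if m.sum()<50: print(n,"none");continue
    q=P[m>0];r=rect(q[:,:2]);o=(q[:,:2]*1e3-[470.4,-57.4])@A.T
    print(n,m.sum(),r,"z",(np.median(q[:,2])*1e3).round(1),"off in pad",(A@(r[0]-[470.4,-57.4])).round(1),np.percentile(o,[1,99],axis=0).round(1).tolist())
    cv2.imwrite(f"pics/p_{n}.png",c["frame"])
E
python3 pile.py 50
```

```text
t 12.0 pos [469.9 -58.1 143.7] yaw 65.25 tilt 0.03 q [-0.22  0.29  1.91  0.    0.94  0.21] w 1.0027568980566923 F [-0.1  0.3  1.3]
roll first -0.4756 then cm x,y,z [32.99  2.6   0.97]
wrist 8912 (array([469.9, -57.2]), array([99.4, 60.1]), 65.4) z 48.7 off in pad [-0.   0.5] [[-47.8, -28.7], [48.9, 29.8]]
scene 701 (array([469.4, -58.4]), array([103.,  60.]), 64.8) z 49.4 off in pad [-1.3  0.5] [[-49.2, -28.7], [49.1, 30.0]]
top none
```

Thick packer placed, within about 1 mm of the pad centre. Now the thin one.

>>> carry_out([
  [[0,0,0],-0.16],
  [[0,0,0],-0.16],
  [[0,0,0],-0.156],
  [[4,0.4,0],0],
  [[5,0.4,0],0],
  [[5,0.4,0],0],
  [[5,0.4,1],0],
  [[5,0.4,1],0],
  [[5,0.4,1],0],
  [[3,0.2,1],0],
  [[1,0,0.5],0],
])

```text
clock: 13.52
position: [0.4805, 0.2736, 0.0954]
eef_rot: [-0.0, 0.691, 0.723, -0.001]
ft_force: [-0.1, -0.5, 0.3]
gripper_width: 1.0
```

```bash
python3 go.py 481.5 272.6 -8 92.5; python3 - <<'E'
from m import *
from cell import manip
s=manip.read_state();p=s["position"];q4=np.array(s["eef_rot"]);M=R.from_quat(q4[[1,2,3,0]]).as_matrix()
c=manip.camera("wrist");P=cloud(c);hsv=cv2.cvtColor(c["frame"],40)
m=(np.abs(P[...,2]-.01)<.0045)&(np.hypot(P[...,0]-.4815,P[...,1]-.2726)<.08)&(c["range_z"]>0)
m=cv2.morphologyEx(m.astype(np.uint8),cv2.MORPH_OPEN,np.ones((5,5)))
q=P[m>0];a=(q-p)@M
print(m.sum(),rect(q[:,:2]),rect(a[:,:2]),np.median(q[:,2]))
cv2.imwrite("pics/w3.png",c["frame"])
E
```

```text
t 13.525 pos [480.5 273.6  95.4] yaw 92.62 tilt 0.13 q [0.43 0.49 1.74 0.   0.91 0.39] w 1.0001119605989526 F [-0.1 -0.5  0.3]
roll first 0.0021 then cm x,y,z [-0.11  0.1  10.34]
9401 (array([479.4, 273.9]), array([99.7, 60. ]), -86.3) (array([ 0.4, -0.9]), array([99.7, 60. ]), -1.1) 0.008715566044934175
```

View pics/w3.png

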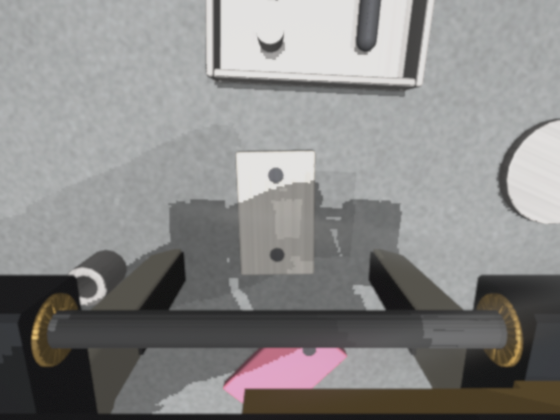

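The wrist view shows the grey 10 mm plate at (276,212), between the jaws. Descending.

>>> carry_out([
  [[0,0,3],-0.015],
  [[0,0,3],0],
  [[0,0,2],0],
  [[0,0,1],0],
  [[0,0,0.8],0],
  [[0,0,0.4],0],
  [[0,0,0.2],0],
  [[0,0,0],0],
])

```text
clock: 14.58
position: [0.4815, 0.2728, -0.0067]
eef_rot: [0.0, 0.686, 0.728, 0.0]
ft_force: [-0.9, 0.4, -0.7]
gripper_width: 1.002
```

```bash
python3 tip.py
```

```text
t 14.575 pos [481.5 272.8  -6.7] w 1.002 F [-0.9  0.4 -0.7]
scene [76 44  5 13 11 24 21 23 23 15 19 17 19 13  3  3  4  8]
wrist [1411   15   78  250  320  350  387  419  437  503  521  535  545  560
  562  603  577  344]
```

Tip is at about 6 mm. Another 2 mm down, then close.

>>> carry_out([
  [[0,0,0.1],0],
  [[0,0,0.1],0],
  [[0,0,0],0],
])

```text
clock: 15.05
position: [0.4814, 0.2727, -0.009]
eef_rot: [-0.0, 0.686, 0.728, -0.0]
ft_force: [-0.1, 0.1, 0.5]
gripper_width: 0.999
```

>>> carry_out([
  [[0,0,0],0],
  [[0,0,0],0],
  [[0,0,0],0],
  [[0,0,0],0],
  [[0,0,0],0],
  [[0,0,0],0],
  [[0,0,0],0],
  [[0,0,0],0],
], fingers=-1, grip_force=30)

```text
clock: 16.05
position: [0.4813, 0.2726, -0.009]
eef_rot: [-0.0, 0.686, 0.728, -0.0]
ft_force: [-1.0, -0.2, 1.5]
gripper_width: 0.64
```

>>> carry_out([
  [[0,0,-1],0],
  [[0,0,-2],0],
  [[0,0,-3],0],
  [[0,0,-3],0],
])

```text
clock: 16.55
position: [0.4815, 0.2727, 0.0825]
eef_rot: [0.0, 0.686, 0.728, 0.0]
ft_force: [-0.4, -0.1, -1.7]
gripper_width: 0.638
```

```bash
python3 go.py 470.0 -58.3 82 65.3
```

```text
t 16.55 pos [481.5 272.7  82.5] yaw 93.38 tilt 0.03 q [ 0.43  0.51  1.75 -0.    0.88  0.37] w 0.6376921682978198 F [-0.4 -0.1 -1.7]
roll first 0.4901 then cm x,y,z [-30.55  12.78   0.05]
```

>>> carry_out([
  [[0,0,0],0.12],
  [[0,0,0],0.125],
  [[0,0,0],0.125],
  [[0,0,0],0.12],
  [[-3,1.2,0],0],
  [[-5,2,0],0],
  [[-5,2.2,0],0],
  [[-5,2.2,0],0],
  [[-5,2.2,0],0],
  [[-4,1.7,0],0],
  [[-2.5,1,0],0],
  [[-1,0.48,0],0],
])

```text
clock: 18.05
position: [0.4721, -0.0598, 0.0815]
eef_rot: [0.0, 0.842, 0.539, 0.0]
ft_force: [0.4, 0.5, -1.2]
gripper_width: 0.639
```

>>> carry_out([
  [[0,0,0],0],
  [[0,0,0],0],
])

```text
clock: 18.3
position: [0.472, -0.0578, 0.0811]
eef_rot: [-0.0, 0.842, 0.54, 0.0]
ft_force: [0.1, -0.1, -1.4]
gripper_width: 0.64
```

```bash
python3 held.py 94 108 | grep -v dots; python3 go.py 470.0 -58.3 41 65.3
```

```text
wrist 19182 held in tool (array([ 1. , -0.5]), array([100. ,  87.3]), -0.2) z 98.9
  x ext [-47.   50.6] y [-32.4  31.3]
scene 768 held in tool (array([3.5, 0.3]), array([106.7,  83.2]), -15.9) z 99.5
  x ext [-48.   50.2] y [-36.8  36.1]
t 18.4 pos [472.  -57.8  81.1] yaw 65.37 tilt 0.01 q [-0.22  0.4   1.95  0.    0.8   0.21] w 0.6411329483561145 F [-0.2  0.1 -1.5]
roll first 0.0013 then cm x,y,z [-0.13 -0.16  4.01]
```

>>> carry_out([
  [[-0.13,-0.16,0],0],
  [[0,0,1],0],
  [[0,0,1],0],
  [[0,0,1],0],
  [[0,0,0.5],0],
  [[0,0,0.3],0],
  [[0,0,0.1],0],
  [[0,0,0],0],
  [[0,0,0],0],
])

```text
clock: 19.52
position: [0.4701, -0.0592, 0.0422]
eef_rot: [0.0, 0.842, 0.54, 0.0]
ft_force: [1.1, -0.3, -1.7]
gripper_width: 0.641
```

```bash
python3 go.py 470.0 -58.3 41 65.3
```

```text
t 19.525 pos [470.1 -59.2  42.2] yaw 65.31 tilt 0.03 q [-0.22  0.47  1.97  0.    0.7   0.21] w 0.6411883889558968 F [ 1.1 -0.3 -1.7]
roll first 0.0001 then cm x,y,z [ 0.08 -0.05  0.12]
```

>>> carry_out([
  [[0.08,-0.05,0],0],
  [[0,0,0.05],0],
  [[0,0,0.05],0],
  [[0,0,0.03],0],
  [[0,0,0],0],
])

```text
clock: 20.15
position: [0.4699, -0.0582, 0.041]
eef_rot: [0.0, 0.842, 0.54, 0.0]
ft_force: [-2.0, 0.2, 5.3]
gripper_width: 0.638
```

>>> carry_out([
  [[0,0,0],0],
  [[0,0,0],0],
  [[0,0,0],0],
  [[0,0,0],0],
  [[0,0,0],0],
  [[0,0,0],0],
], fingers=1)

```text
clock: 20.9
position: [0.4698, -0.0582, 0.0407]
eef_rot: [0.0, 0.842, 0.54, 0.0]
ft_force: [-0.7, -0.1, -0.1]
gripper_width: 1.003
```

>>> carry_out([
  [[0,0,-1],0],
  [[0,0,-2],0],
  [[0,0,-3],0],
  [[0,0,-3],0],
  [[0,0,-2],0],
])

```text
clock: 21.52
position: [0.4702, -0.0583, 0.1528]
eef_rot: [0.001, 0.842, 0.54, 0.001]
ft_force: [0.4, -0.1, -0.2]
gripper_width: 1.001
```

```bash
python3 pile.py 60; python3 go.py 681.3 82.5 120 107.7
```

```text
wrist 8998 (array([469.8, -57.1]), array([99.5, 60.1]), 65.3) z 58.7 off in pad [0.  0.7] [[-48.1, -28.5], [49.0, 29.9]]
scene 708 (array([469.5, -57.2]), array([104.2,  59.5]), 65.4) z 59.4 off in pad [-0.2  0.9] [[-49.1, -28.6], [49.1, 29.8]]
top none
t 21.675 pos [470.3 -58.3 151.7] yaw 65.31 tilt 0.13 q [-0.22  0.28  1.9   0.    0.96  0.21] w 1.0004761482811233 F [-0.6  0.2 -0.5]
roll first -0.7399 then cm x,y,z [ 7.   24.38  3.17]
```

Thin packer is flush. Now to the sill bar.

>>> carry_out([
  [[0,0,0],-0.15],
  [[0,0,0],-0.15],
  [[0,0,0],-0.15],
  [[0,0,0],-0.15],
  [[0,0,0],-0.14],
  [[1,3.5,0],0],
  [[1.2,4,0],0],
  [[1.5,5,0.5],0],
  [[1.3,5,1],0],
  [[1,4,1],0],
  [[1,2.9,0.5],0],
])

```text
clock: 23.05
position: [0.6813, 0.0836, 0.1183]
eef_rot: [-0.001, 0.59, 0.808, -0.001]
ft_force: [-0.4, -0.6, 0.3]
gripper_width: 1.006
```

>>> carry_out([
  [[0,0,0],0],
  [[0,0,0],0],
])

```text
clock: 23.3
position: [0.6802, 0.0823, 0.1198]
eef_rot: [-0.001, 0.59, 0.807, -0.001]
ft_force: [-0.9, -0.6, 0.2]
gripper_width: 0.998
```

```bash
python3 go.py 681.3 82.5 22 107.7; python3 - <<'E'
from m import *
from cell import manip
s=manip.read_state();p=s["position"];q4=np.array(s["eef_rot"]);M=R.from_quat(q4[[1,2,3,0]]).as_matrix()
for n in("wrist","scene","top"):
    c=manip.camera(n);P=cloud(c)
    m=(P[...,2]>.040)&(P[...,2]<.055)&(np.hypot(P[...,0]-.6813,P[...,1]-.0825)<.06)&(c["range_z"]>0)
    m=cv2.morphologyEx(m.astype(np.uint8),cv2.MORPH_OPEN,np.ones((2,2)))
    if m.sum()<30:continue
    q=P[m>0];a=(q-p)@M
    print(n,m.sum(),rect(q[:,:2]),rect(a[:,:2]),np.percentile(q[:,2],[10,50,90]).round(4))
    if n=="wrist":cv2.imwrite("pics/w4.png",c["frame"])
E
```

```text
t 23.3 pos [680.2  82.3 119.8] yaw 107.7 tilt 0.1 q [ 0.05  0.68  1.34 -0.    1.13 -0.26] w 0.9983476856885999 F [-0.9 -0.6  0.2]
roll first 0.0 then cm x,y,z [-0.01  0.11  9.78]
wrist 2244 (array([683.5,  85. ]), array([138.8,  23.1]), -72.9) (array([1.5, 4.2]), array([138.9,  23.1]), 0.5) [0.0393 0.0476 0.0486]
scene 422 (array([768.4, 318.2]), array([580.1,  70.6]), 69.2) (array([197.9, 155.3]), array([579.6,  70.5]), 38.4) [0.0405 0.0472 0.0495]
```

View pics/w4.png

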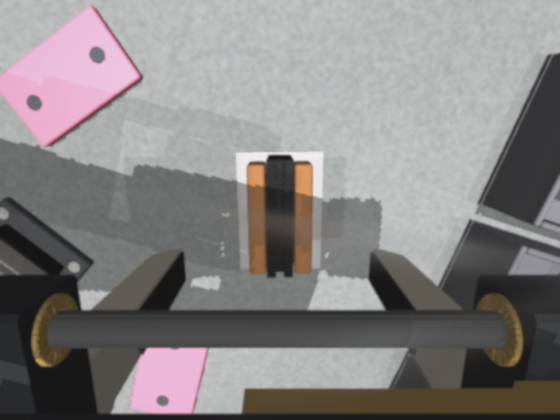

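The wrist view shows the bar between its wooden cheeks at (280,215), with the jaws straddling it. I'll compute its offset in tool axes.

```bash
python3 - <<'E'
from h import *
from cell import manip
s=manip.read_state();p=s["position"];q4=np.array(s["eef_rot"]);M=R.from_quat(q4[[1,2,3,0]]).as_matrix()
c=manip.camera("wrist");P=cloud(c)
a=(P-p)@M*1000
m=(c["range_z"]>0)&(np.abs(P[...,2]-.048)<.004)&(np.abs(a[...,0])<65)&(np.abs(a[...,1])<25)
q=a[m];print(m.sum(),np.percentile(q[:,0],[.5,1,50,99,99.5]).round(1),np.percentile(q[:,1],[.5,1,50,99,99.5]).round(1))
for lo in(-40,-20,0,20):
    k=(q[:,0]>lo)&(q[:,0]<lo+20);print(lo,np.percentile(q[k,1],[2,98]).round(1))
v=cv2.cvtColor(c["frame"],40);o=(v[...,1]>90)&(v[...,0]>5)&(v[...,0]<20)&m*0+((v[...,1]>90)&(v[...,0]>5)&(v[...,0]<20)&(np.abs(P[...,2]-.032)<.004)&(np.abs(a[...,0])<65)&(np.abs(a[...,1])<40))
q=a[o>0];print("cheeks",np.percentile(q,[1,99],axis=0).round(1))
E
```

```text
2236 [-43.5 -43.    4.   45.2  45.3] [-8.5 -8.4  4.5 11.4 11.5]
-40 [-8.2 11. ]
-20 [-8.1 11.5]
0 [-7.9 11.2]
20 [-8.5 11. ]
cheeks [[-47.3 -22.4  88.6]
 [ 39.8  26.1  92.1]]
```

>>> carry_out([
  [[0,0.15,0],0],
  [[0,0,2.5],0],
  [[0,0,2.5],0],
  [[0,0,2],0],
  [[0,0,1.2],0],
  [[0,0,0.8],0],
  [[0,0,0.4],0],
  [[0,0,0],0],
  [[0,0,0],0],
])

```text
clock: 24.62
position: [0.6827, 0.0832, 0.0273]
eef_rot: [0.0, 0.59, 0.808, 0.0]
ft_force: [1.1, -0.7, 0.1]
gripper_width: 0.999
```

```bash
python3 tip.py;python3 go.py 681.3 82.5 24 107.7
```

```text
t 24.625 pos [682.7  83.2  27.3] w 0.999 F [ 1.1 -0.7  0.1]
scene [90 58  0  0  0  0  0  0  0  0  0  6 15 26 28 25 27 23]
wrist [1965   45    0    0    0    0    0    0    0    0    1  203  281  335
  373  404  438  462]
t 24.725 pos [682.6  83.1  27.2] yaw 107.7 tilt 0.04 q [ 0.05  0.79  1.38  0.    0.97 -0.26] w 1.0029549789308811 F [-0.1 -0.2 -0.2]
roll first 0.0001 then cm x,y,z [-0.02 -0.15  0.32]
```

>>> carry_out([
  [[0,-0.08,0.2],0],
  [[0,0,0.2],0],
  [[0,0,0],0],
])

```text
clock: 25.1
position: [0.6815, 0.0829, 0.0225]
eef_rot: [-0.0, 0.59, 0.807, -0.0]
ft_force: [0.1, -0.1, 0.3]
gripper_width: 1.0
```

>>> carry_out([
  [[0,0,0],0],
  [[0,0,0],0],
  [[0,0,0],0],
  [[0,0,0],0],
  [[0,0,0],0],
  [[0,0,0],0],
  [[0,0,0],0],
  [[0,0,0],0],
  [[0,0,0],0],
  [[0,0,0],0],
  [[0,0,0],0],
  [[0,0,0],0],
], fingers=-1, grip_force=20)

```text
clock: 26.6
position: [0.6816, 0.0829, 0.0227]
eef_rot: [-0.0, 0.59, 0.807, 0.0]
ft_force: [0.8, 0.3, 0.5]
gripper_width: 0.213
```

```bash
python3 go.py 470.0 -58.3 100 65.3
```

```text
t 26.6 pos [681.6  82.9  22.7] yaw 107.7 tilt 0.0 q [ 0.05  0.8   1.38  0.    0.96 -0.26] w 0.21330763010678597 F [0.8 0.3 0.5]
roll first 0.7401 then cm x,y,z [-21.67 -13.33  -7.73]
```

The opening is 0.213, about 20 mm, so the bar is gripped. Lift straight up, slowly at first.

>>> carry_out([
  [[0,0,-0.5],0],
  [[0,0,-1],0],
  [[0,0,-1.5],0],
  [[0,0,-1.5],0],
  [[0,0,-1.5],0],
  [[0,0,-1.5],0],
  [[0,0,-0.8],0],
  [[0,0,0],0.15],
  [[0,0,0],0.15],
  [[0,0,0],0.15],
  [[0,0,0],0.15],
  [[0,0,0],0.14],
])

```text
clock: 28.1
position: [0.6815, 0.0829, 0.1057]
eef_rot: [-0.0, 0.843, 0.538, -0.0]
ft_force: [0.8, -0.1, -1.0]
gripper_width: 0.209
```

>>> carry_out([
  [[-2,-1.2,0],0],
  [[-3,-1.8,0],0],
  [[-4,-2.5,0],0],
  [[-4,-2.5,0],0],
  [[-4,-2.5,0],0],
  [[-3,-1.8,0],0],
  [[-1.2,-0.8,0],0],
  [[-0.4,-0.2,0],0],
  [[0,0,0],0],
  [[0,0,0],0],
])

```text
clock: 29.35
position: [0.4713, -0.0574, 0.1057]
eef_rot: [0.0, 0.842, 0.54, 0.0]
ft_force: [-0.5, -0.4, -0.5]
gripper_width: 0.214
```

```bash
python3 go.py 470.0 -58.3 78.7 65.3; python3 - <<'E'
from h import *
from cell import manip
s=manip.read_state();p=s["position"];q4=np.array(s["eef_rot"]);M=R.from_quat(q4[[1,2,3,0]]).as_matrix()
out=[]
for n in("wrist","scene"):
    c=manip.camera(n);P=cloud(c);a=(P-p)@M*1000;out.append(c["frame"])
    V=cv2.cvtColor(c["frame"],6)
    m=(c["range_z"]>0)&(np.abs(a[...,0])<60)&(np.abs(a[...,1])<16)&(P[...,2]<p[2]+.030)&(P[...,2]>.078)&(V<60)
    q=a[m];print(n,m.sum(),"x",np.percentile(q[:,0],[.5,1,99,99.5]).round(1),"y",np.percentile(q[:,1],[1,99]).round(1),"z",(P[m][:,2]*1e3).min().round(1),(P[m][:,2]*1e3).max().round(1))
    for lo in(-45,15,30):
        k=(q[:,0]>lo)&(q[:,0]<lo+15)&(q[:,2]<-23)
        if k.any():print(lo,np.percentile(q[k,1],[2,98]).round(1),np.percentile(q[k,2],[5,50]).round(1))
cv2.imwrite("pics/w5.png",np.hstack([cv2.resize(out[0],(400,300)),cv2.resize(out[1][90:290,150:410],(400,300))]))
E
```

```text
t 29.35 pos [471.3 -57.4 105.7] yaw 65.34 tilt 0.01 q [-0.22  0.35  1.93  0.    0.85  0.21] w 0.21416826620661444 F [-0.5 -0.4 -0.5]
roll first 0.0007 then cm x,y,z [-0.13 -0.08  2.7 ]
wrist 4327 x [-43.6 -42.9  45.   45. ] y [-10.3   9.4] z 96.9 135.7
-45 [-9.3  8.3] [-25.9 -25.2]
15 [-9.4  8.2] [-26.2 -25.2]
30 [-8.8  8.6] [-26.2 -25.1]
scene 358 x [-44.1 -42.   45.4  45.6] y [-10.4  11. ] z 86.5 134.4
-45 [-8.4 -4.1] [-27.1 -25.9]
15 [-10.5   9. ] [-26.9 -25.7]
30 [-9.3  8.7] [-27.2 -25.5]
```

View pics/w5.png

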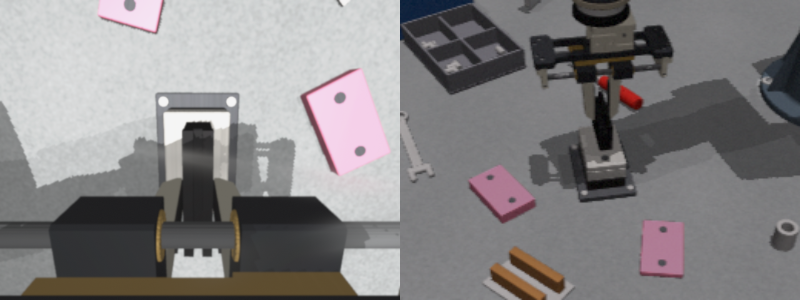

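The bar is held upright and level above the pile, and the holder is empty. Lower it.

>>> carry_out([
  [[-0.1,-0.1,0],0],
  [[0,0,0.8],0],
  [[0,0,0.8],0],
  [[0,0,0.5],0],
  [[0,0,0.3],0],
  [[0,0,0.1],0],
  [[0,0,0],0],
  [[0,0,0],0],
])

```text
clock: 30.45
position: [0.4694, -0.0583, 0.0809]
eef_rot: [0.0, 0.842, 0.54, 0.0]
ft_force: [1.1, 0.2, -0.6]
gripper_width: 0.212
```

```bash
python3 go.py 470.0 -58.3 78.7 65.3
```

```text
t 30.45 pos [469.4 -58.3  80.9] yaw 65.31 tilt 0.02 q [-0.22  0.39  1.95 -0.    0.79  0.21] w 0.21202933137228613 F [ 1.1  0.2 -0.6]
roll first 0.0001 then cm x,y,z [0.03 0.06 0.22]
```

>>> carry_out([
  [[0,0.04,0.08],0],
  [[0,0,0.05],0],
  [[0,0,0.05],0],
  [[0,0,0.04],0],
  [[0,0,0],0],
  [[0,0,0],0],
])

```text
clock: 31.2
position: [0.4696, -0.0585, 0.0786]
eef_rot: [0.0, 0.842, 0.54, 0.0]
ft_force: [-1.4, -0.4, 2.0]
gripper_width: 0.215
```

Light contact, about 2–3 N. Release and retreat.

>>> carry_out([
  [[0,0,0],0],
  [[0,0,0],0],
  [[0,0,0],0],
  [[0,0,0],0],
  [[0,0,0],0],
  [[0,0,0],0],
  [[0,0,0],0],
  [[0,0,0],0],
], fingers=1)

```text
clock: 32.2
position: [0.4696, -0.0585, 0.0785]
eef_rot: [0.0, 0.842, 0.54, -0.0]
ft_force: [1.0, -0.0, 0.1]
gripper_width: 0.987
```

>>> carry_out([
  [[0,0,-1],0],
  [[0,0,-2],0],
  [[0,0,-3],0],
  [[0,0,-3],0],
  [[0,0,-3],0],
  [[0,0,0],0],
  [[0,0,0],0],
])

```text
clock: 33.08
position: [0.4692, -0.0584, 0.198]
eef_rot: [-0.0, 0.842, 0.54, -0.0]
ft_force: [0.3, 0.7, -1.0]
gripper_width: 1.0
```

```bash
python3 - <<'E'
from h import *
from cell import manip
s=manip.read_state();print(s["clock"],s["position"],s["gripper_width"])
t=np.deg2rad(65.3);A=np.array([[np.cos(t),np.sin(t)],[-np.sin(t),np.cos(t)]]);out=[]
for n in("wrist","scene"):
    c=manip.camera(n);P=cloud(c);out.append(c["frame"]);o=(P[...,:2]*1e3-[470.4,-57.4])@A.T
    near=(np.abs(o[...,0])<60)&(np.abs(o[...,1])<40)&(c["range_z"]>0)
    for nm,z,ty in(("bar",105,20),("thin",60,40)):
        m=near&(np.abs(P[...,2]*1e3-z)<4);q=o[m]
        print(n,nm,m.sum(),np.percentile(q,[1,99],axis=0).round(1).tolist(),"z",(np.median(P[m][:,2])*1e3).round(1),rect(P[m][:,:2]))
cv2.imwrite("pics/end.png",np.hstack([cv2.resize(out[0],(400,300)),cv2.resize(out[1][90:290,150:410],(400,300))]))
E
```

```text
33.075 [ 0.46919983 -0.05840118  0.19804265] 0.9998017359263319
wrist bar 1867 [[-45.2, -9.3], [43.1, 10.3]] z 103.7 (array([469.4, -58.3]), array([90.1, 19.9]), 64.9)
wrist thin 4335 [[-47.7, -28.7], [49.3, 30.2]] z 58.7 (array([469.9, -56.7]), array([99.3, 60. ]), 65.5)
scene bar 171 [[-47.6, -9.4], [42.9, 10.7]] z 104.4 (array([468.7, -59.7]), array([93.6, 20.3]), 65.5)
scene thin 433 [[-49.5, -28.7], [49.7, 30.3]] z 59.5 (array([469.3, -57.4]), array([103.3,  60.2]), 65.3)
```

View pics/end.png

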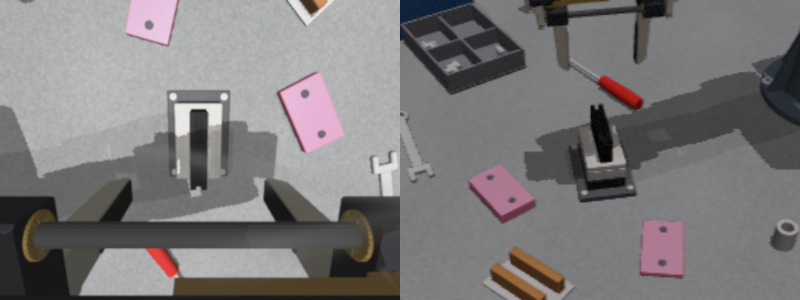

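The bar stands upright, groove up, about 1–2 mm from centre and well within tolerance. Handing in.

```bash
python3 -c "
from cell import manip
print(manip.hand_in())"
```

```text
the job is handed in; nothing more can be done
None
```

The pile is built and handed in at about 33 s of the 72 s allowed: thick packer on the rubber pad, thin packer on it, and the sill bar upright, groove up, on top. No verdict was reported.

**Last checks (wrist and scene cameras):**

| Piece | Offset from pad centre | Angle from pad's long side | Top height |
|---|---|---|---|
| Thick packer, once placed | up to about 1.3 mm | within 0.5° | about 49 mm |
| Thin packer, at the end | up to about 1 mm | within 0.2° | about 59 mm |
| Sill bar, at the end | about 1–2 mm along, 0.5 mm across | within about 0.4° | about 104 mm |

All heights read about 1 mm low, which matches the cameras' own offset. The arm stood clear, with the gripper open.

**What failed or disagreed:**
- **Fingertip reach:** the stated reach was wrong here. The tips measured about 13 mm above the reported TCP, not 25 mm below it, so the first grasp closed on air above the thick packer without touching it. I used the measured tip height from then on.
- **Top camera:** the arm blocked its view of the pile, so it gave no check there. The scene camera read the bar about 1 mm further along than the wrist camera did.
- **Bystanders:** I did not re-measure the disc, wrench, socket or screwdriver at the end. The arm never worked close to them.

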